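# Show which screws refill which bin

## Robot

A 6-joint arm with a two-finger parallel gripper is mounted at the origin on a cart in front of the work surface, level with it; the furniture and walls round the work are solid. World frame = base frame: x ahead of the robot, y to its left, z up, the work surface at z = 0. Lengths are in m, angles in rad, forces in N, time in s.
With the tool pointing down it reaches from about 0.425 to 0.95 m from the base axis. Payload 3.5 kg.
Tool frame: the origin (TCP) lies midway between the tips of the shut fingers; the grasp point (between the pads) lies 19 mm behind it; z points along the fingers, y is the line along which they close (so a half turn about z gives the same grasp; the last joint's range is limited). The gripper opens to 85 mm and grips with 20 to 120 N. Pads are 22 mm wide; open, the fingers measure 114 mm over their backs; the gripper's body (76 mm by 85 mm) begins 54 mm behind the grasp point. The pads swing forward as they close: fully open they stand 13 mm farther back than shut.
Start: joints at [1.112, 0.286, 1.577, -0, 1.279, -0.15], TCP at [0.205, 0.643, 0.231] pointing down, gripper open.
Joint ranges: [-2.77, 2.77], [-0.9, 2.22], [0.21, 2.48], [-1.53, 4.67], [0.24, 2.81], [-2.84, 2.84]. Speed limits (rad/s): [2.79, 2.79, 3.14, 3.14, 3.14, 3.14].

## Interface

Orientations are given as a unit quaternion [x, y, z, w].
In Python, from plant import ctrl gives the robot as it stands. The module is installed in compiled form; this text tells all that it offers.
- The arm moves only by the shell command python3 -m inch 'ROWS' [FORCE]. ROWS is JSON, a list of rows, each a list of 5 numbers: the closure, from 0 (fully open) to 1 (shut), then the shift along the tool's x, y, z in m, then the turn about the tool's z in degrees. A call has 1 to 5 rows; each row is the pose to reach, as a shift and turn from the pose commanded when the call began, along the tool's axes at that moment; what a row does not reach only later rows make up. A row lasts 1/12 s, in which the tool goes at most 41.7 mm and 7.16 degrees, less where a joint would pass 70% of its speed; a pose out of reach is approached as far as the arm can. A call with a gripper value outside its range is refused whole. The fingers move at their own pace and stop on an object; FORCE is the grip in N (left out, the last holds). Time passes only in rows, so rows that repeat a pose let the fingers close. It gives the time, the measured TCP pose, the force, the opening and the grip force at its end, in the units of the state.
- ctrl.get_state(): the state, without advancing time (a new reading comes with each control period).
- ctrl.read_camera(name): name is "scene" or "side" or "wrist"; returns a dict with "pixels" (400x640x3 uint8, red, green, blue), "depth" (400x640 float32, m along the optical axis (not along the pixel's ray), 0 where there is no reading), "fx", "fy", "cx", "cy" (pixels), "xyz" and "rotation" of the camera in the world; the wrist camera has in their place "mount" (4x4, takes a point from camera to tool coordinates, whose origin is the TCP and whose axes are the flange's). Camera axes: x right, y down, z forward; pixel columns grow to the right and rows downward; lengths in m; the calibration is good to about 2 mm. A picture is of the moment at which its call begins: read the wrist's pose just before it.
- ctrl.sign_off(): hands the job in; it is judged then, once.
Trained networks look in a picture, given as the dict that the camera call returned (one of the last four; its "shot" number tells which), for a name from the list of things; names that differ only in an ending like _2 or _b are one class to them, and where a whole thing is asked for, a point or a joint stands for the part that bears it (a point fixed in the world has none). Each returns a list of dicts, best first, with "score" (0 to 1); they miss things now and then, are a little off and sometimes report something else, mostly with a low value. They report only what shows in the picture. A call takes as long as a camera call. They do not tell look-alikes from the thing itself.
- ctrl.spot_in(query, picture): "at" ([column, row] in pixels, amid what is visible of it).
- ctrl.tip_of(query, picture): "at" ([column, row] in pixels: a listed point, or the origin of a listed thing).
The state is a dict: "time": time; "qpos": joint angles; "dq": joint speeds; "joint_efforts": joint torques, N m; "eef_pos": TCP position; "tcp_rot": TCP orientation; "contact_force": force on the tool from outside, world axes, zero at the start; "wrist_torque": the same for the moment, N m; "opening": opening from 0.0 (shut) to 1.0 (fully open); "finger_force": force on a finger pad.
Only numpy, scipy, OpenCV 4.12 (cv2) and the standard library are available. Lean on these libraries where they do the work, as an engineer would, in place of code of your own. Each camera call takes 0.05 s, during which the arm holds its last target. There are 200 camera calls.

## Task

Show an apprentice the next refill by pointing with the fingertips, touching nothing. First point down at the middle of the card box of screws from about three centimetres above it and dwell there for two seconds; then point in the same way, from about three centimetres above the rim, at the middle of the one empty bin in the rack, stay there for two seconds, and finish with the fingertips still held there. Do not point at any other bin, the jar or the tin: wherever the hand passes over them, keep it at least ten centimetres above.

Things in the scene. Friction and masses are not known exactly. Their poses are not given: they have to be found in the camera images.
- screw_box_top (a point): Small card box of screws, closed, 60 x 87 x 46 mm high, standing flat and loose on the bench to the right of the rack. This point is the centre of its top face, 46 mm above the bench; z is up; the long side is along y.
- bin_empty_rim (a point): Open grey plastic bin, 100 (x, front to back) x 66 (y) x 45 mm high, walls 3 mm, one of four alike standing side by side in the rack, 72 mm from centre to centre, in any order; this is the empty one, its bare inner floor shows. This point is the centre of its open mouth, level with the rim, 53 mm above the bench; z is up.
- bin_dowels_rim (a point): Open grey plastic bin, 100 (x, front to back) x 66 (y) x 45 mm high, walls 3 mm, one of four alike standing side by side in the rack, 72 mm from centre to centre, in any order; this one is part filled with short wooden dowels, which stay below the rim. This point is the centre of its open mouth, level with the rim, 53 mm above the bench; z is up.
- bin_nuts_rim (a point): Open grey plastic bin, 100 (x, front to back) x 66 (y) x 45 mm high, walls 3 mm, one of four alike standing side by side in the rack, 72 mm from centre to centre, in any order; this one is part filled with steel nuts, which stay below the rim. This point is the centre of its open mouth, level with the rim, 53 mm above the bench; z is up.
- bin_bolts_rim (a point): Open grey plastic bin, 100 (x, front to back) x 66 (y) x 45 mm high, walls 3 mm, one of four alike standing side by side in the rack, 72 mm from centre to centre, in any order; this one is part filled with steel bolts, which stay below the rim. This point is the centre of its open mouth, level with the rim, 53 mm above the bench; z is up.
- bin_rack: Low wooden carrier, 118 (x) x 300 (y) mm, rim 22 mm high, fixed to the bench; the four bins stand in it in a row along its y axis. Origin: centre of its underside, on the bench; z is up.
- screw_jar_top (a point): Clear screw-top jar with a white lid, diameter 70 mm, 100 mm high, loose on the bench. This point is the centre of its top; a bystander.
- nail_tin_top (a point): Empty open tin, diameter 74 mm, 96 mm high, loose on the bench. This point is the centre of its open top; a bystander.
- pliers: Pliers with blue grips, 55 x 187 x 12 mm, lying on the bench; a bystander. Origin: centre of the underside.
There are look-alikes about, which are no part of the job. Leave any green look-alike of the part that bears screw_box_top alone.

How it is judged:
By the outcome, as a careful person would: the job done as asked, in the order asked, and still so for the second after the job is handed in, with the robot touching nothing.
It also fails if it takes over 42 s, if anything falls off the work surface, if the arm or the gripper's body presses on something with over 40 N, if the wrist force passes 120 N, or if a joint passes its speed limit or range.

## Working session

There is one attempt and no reset: what is moved stays moved. The work goes in short steps, Python scripts to look and compute and a shell command to move; the robot and the scene stay as the last step left them, time stands still between calls to the robot, and variables do not carry over. Pictures are saved under pics/ and viewed, at most 10 in all, crops included, and the job is handed in when it is done.

```bash
mkdir -p pics; cat > h.py <<'E'
import numpy as np, cv2
from plant import ctrl
def world(p,uv,r=2):
    u,v=[int(round(a)) for a in uv]
    d=p["depth"][max(0,v-r):v+r+1,max(0,u-r):u+r+1]; d=d[d>0]
    if not len(d): return None
    z=np.median(d); c=np.array([(uv[0]-p["cx"])/p["fx"]*z,(uv[1]-p["cy"])/p["fy"]*z,z])
    return np.array(p["rotation"])@c+np.array(p["xyz"])
E
python3 - <<'E'
from h import *
s=ctrl.get_state(); print(s["time"],s["eef_pos"],s["tcp_rot"],s["opening"])
np.set_printoptions(precision=3,suppress=True)
for n in ("scene","side"):
    p=ctrl.read_camera(n); cv2.imwrite(f"pics/{n}0.png",p["pixels"][:,:,::-1])
    print(n,p["xyz"],np.array(p["rotation"]).tolist(),p["fx"])
    for q in ["screw_box_top","bin_empty_rim","bin_dowels_rim","bin_nuts_rim","bin_bolts_rim","bin_rack","screw_jar_top","nail_tin_top","pliers"]:
        for r in ctrl.tip_of(q,p)[:3]: print(q,np.round(r["at"]),round(r["score"],2),world(p,r["at"]))
E
```

```text
0.0 [0.20482261 0.64248495 0.22992806] [ 1.53777674e-01  9.88104757e-01 -1.13775117e-03 -3.48483728e-04] 1.003252890263822
scene [-0.211 -0.333  1.66 ] [0.7857240161418666, -0.57333460807892, 0.13493925607443513, -0.18898834569085224] 487.13168581741434Traceback (most recent call last):
  File "<stdin>", line 8, in <module>
  File "h.py", line 8, in world
    return np.array(p["rotation"])@c+np.array(p["xyz"])
           ~~~~~~~~~~~~~~~~~~~~~~~^~
ValueError: matmul: Input operand 1 has a mismatch in its core dimension 0, with gufunc signature (n?,k),(k,m?)->(n?,m?) (size 3 is different from 4)
```

View pics/scene0.png

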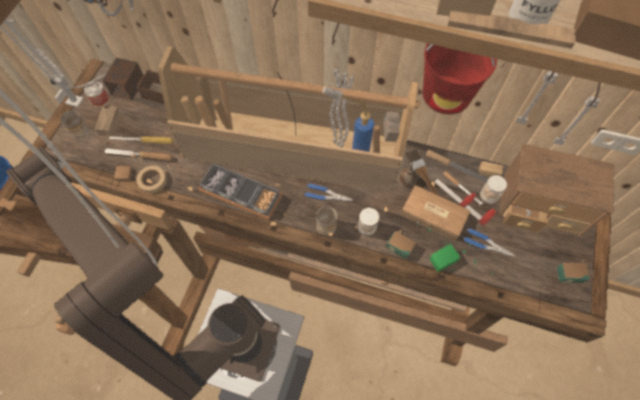

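The scene shows the rack at about (240,190), the jar at (326,220), the tin or white lid at (369,220) and pliers at (328,193). Box candidates are the brown ones at (402,243) and (572,272) and the green one at (445,258). The camera rotation is a quaternion, so I'll fix the helper.

```bash
sed -i 's/np.array(p\["rotation"\])@c/R.from_quat(p["rotation"]).apply(c)/; 1a from scipy.spatial.transform import Rotation as R' h.py
python3 - <<'E'
from h import *
np.set_printoptions(precision=3,suppress=True)
for n in ("scene","side"):
    p=ctrl.read_camera(n); cv2.imwrite(f"pics/{n}1.png",p["pixels"][:,:,::-1])
    if n=="scene": cv2.imwrite("pics/crop1.png",cv2.resize(p["pixels"][150:300,180:480,::-1],None,fx=2.6,fy=2.6,interpolation=cv2.INTER_CUBIC))
    for q in ["screw_box_top","bin_empty_rim","bin_dowels_rim","bin_nuts_rim","bin_bolts_rim","bin_rack","screw_jar_top","nail_tin_top","pliers"]:
        for r in ctrl.tip_of(q,p)[:3]: print(n,q,np.round(r["at"]),round(r["score"],2),world(p,r["at"]))
E
```

```text
scene screw_box_top [448. 254.] 0.86 [ 0.497 -0.579  0.044]
scene screw_box_top [401. 241.] 0.72 [ 0.496 -0.41   0.041]
scene screw_box_top [328. 213.] 0.57 [ 0.523 -0.129  0.04 ]
scene bin_empty_rim [248. 188.] 0.6 [0.543 0.201 0.012]
scene bin_dowels_rim [262. 199.] 0.71 [0.508 0.126 0.03 ]
scene bin_nuts_rim [230. 182.] 0.57 [0.54  0.269 0.024]
scene bin_bolts_rim [215. 177.] 0.66 [0.541 0.332 0.03 ]
scene bin_rack [239. 195.] 0.84 [0.5   0.217 0.018]
scene screw_jar_top [371. 214.] 0.62 [ 0.536 -0.282  0.099]
scene nail_tin_top [326. 216.] 0.96 [ 0.52  -0.122  0.009]
scene pliers [332. 198.] 0.51 [ 0.604 -0.119  0.007]
side screw_box_top [331. 305.] 0.6 [ 0.495 -0.566  0.044]
side screw_box_top [327. 269.] 0.58 [ 0.504 -0.415  0.046]
side bin_empty_rim [311. 161.] 0.5 [0.527 0.218 0.045]
side bin_dowels_rim [310. 172.] 0.6 [0.514 0.145 0.04 ]
side bin_nuts_rim [311. 154.] 0.76 [0.535 0.284 0.034]
side bin_bolts_rim [310. 145.] 0.6 [0.544 0.354 0.035]
side bin_rack [316. 168.] 0.7 [0.54  0.152 0.053]
side screw_jar_top [330. 228.] 0.82 [ 0.534 -0.272  0.103]
side nail_tin_top [312. 206.] 0.93 [ 0.493 -0.098  0.061]
side pliers [343. 214.] 0.75 [ 0.615 -0.1    0.004]
```

View pics/crop1.png

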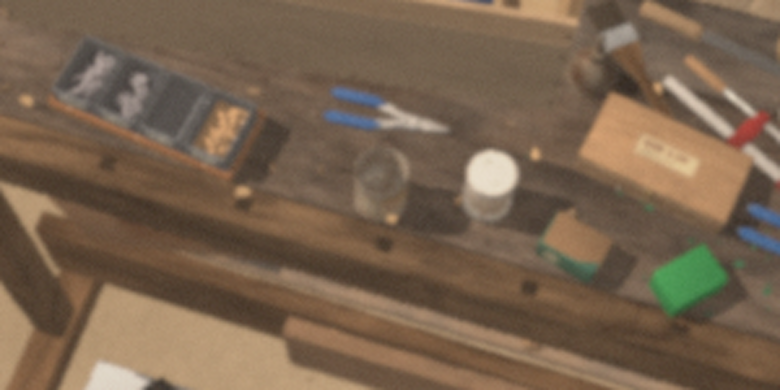

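View pics/side1.png

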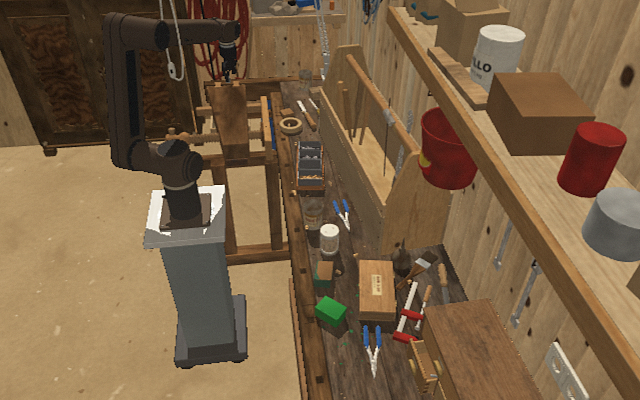

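Candidates for the box:
- Brown card box with a teal side at scene (401,241), nearest right of the rack.
- Green one at (448,254), excluded because it is a green look-alike.
- Similar brown/teal box at (572,272), at the far end of the bench.
- Big labelled carton at (435,210), wrong size.

I choose (401,241). The bins from the left are bolts (215,177), nuts (230,182), **empty (248,188)** and dowels (262,199). I'll move over the rack while shutting the fingers, then check with the wrist camera.

```bash
python3 -m inch '[[1,-0.02,-0.02,-0.03,0],[1,-0.12,-0.1,-0.03,0],[1,-0.12,-0.1,-0.03,0],[1,-0.12,-0.1,-0.03,0],[1,-0.12,-0.1,-0.03,0]]'
python3 -m inch '[[1,-0.13,-0.115,0,0],[1,-0.13,-0.115,0,0],[1,-0.13,-0.115,0,0],[1,-0.13,-0.115,0,0],[1,-0.13,-0.115,0,0]]'
python3 - <<'E'
from h import *
np.set_printoptions(precision=3,suppress=True)
s=ctrl.get_state(); print(s["eef_pos"],s["tcp_rot"],s["opening"],s["qpos"])
p=ctrl.read_camera("wrist"); cv2.imwrite("pics/w1.png",p["pixels"][:,:,::-1])
T=np.eye(4);T[:3,:3]=R.from_quat(s["tcp_rot"]).as_matrix();T[:3,3]=s["eef_pos"];print(p["mount"])
W=T@np.array(p["mount"]); Q=R.from_matrix(W[:3,:3])
for q in ["bin_empty_rim","bin_dowels_rim","bin_nuts_rim","bin_bolts_rim","bin_rack"]:
    for r in ctrl.tip_of(q,p)[:2]:
        d=Q.apply([(r["at"][0]-p["cx"])/p["fx"],(r["at"][1]-p["cy"])/p["fy"],1]); z=0.0 if "rack" in q else .053
        print(q,np.round(r["at"]),round(r["score"],2),W[:3,3]+d*(z-W[2,3])/d[2])
E
```

```text
time: 1.52
eef_pos: [0.2921, 0.5071, 0.2615]
tcp_rot: [0.156, 0.988, -0.001, 0.001]
contact_force: [-0.9, 0.8, -0.0]
opening: 0.298
finger_force: 0.0
time: 1.93
eef_pos: [0.3804, 0.3584, 0.2616]
tcp_rot: [0.156, 0.988, -0.001, 0.001]
contact_force: [-0.4, 0.1, 0.7]
opening: 0.001
finger_force: 0.0
[0.38  0.358 0.262] [ 0.156  0.988 -0.001  0.001] 0.0005625208874655225 [ 0.562 -0.077  1.915 -0.002  1.303 -0.694]
[[-0.    -0.96  -0.279  0.071]
 [ 1.    -0.    -0.001 -0.001]
 [ 0.001 -0.279  0.96  -0.143]
 [ 0.     0.     0.     1.   ]]
bin_dowels_rim [161. 340.] 0.77 [0.511 0.11  0.053]
bin_nuts_rim [160. 340.] 0.3 [0.511 0.11  0.053]
bin_bolts_rim [162. 338.] 0.27 [0.509 0.112 0.053]
```

View pics/w1.png

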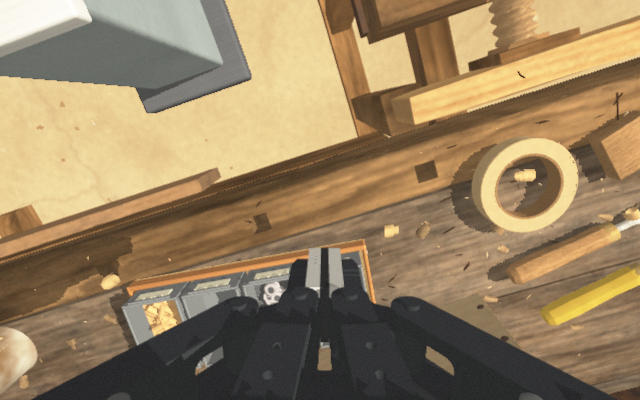

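The wrist view looks back toward the cart. The dowels bin is at (160,320), the empty bin with its bare floor at about (215,295), and nuts at (270,290). I'll fit the geometry from the depth clouds.

```bash
cat >> h.py <<'E'
def cloud(p):
    v,u=np.nonzero(p["depth"]>0); z=p["depth"][v,u]
    c=np.c_[(u-p["cx"])/p["fx"]*z,(v-p["cy"])/p["fy"]*z,z]
    if "mount" in p:
        s=p["state"]; c=c@np.array(p["mount"])[:3,:3].T+np.array(p["mount"])[:3,3]
        return R.from_quat(s["tcp_rot"]).apply(c)+s["eef_pos"]
    return R.from_quat(p["rotation"]).apply(c)+np.array(p["xyz"])
def box(c,lo,hi):
    return c[np.all((c>lo)&(c<hi),axis=1)]
E
python3 - <<'E'
from h import *
np.set_printoptions(precision=3,suppress=True)
for n in ("scene","side","wrist"):
    s=ctrl.get_state(); p=ctrl.read_camera(n); p["state"]=s; c=cloud(p)
    b=box(c,[.4,-.5,.038],[.6,-.33,.056])
    if len(b)>20: print(n,"box",len(b),cv2.minAreaRect(b[:,:2].astype(np.float32)),b.mean(0),np.percentile(b,[3,97],axis=0).ravel())
    r=box(c,[.42,.0,.044],[.66,.45,.062])
    if len(r)>20:
        print(n,"rim",len(r),cv2.minAreaRect(r[:,:2].astype(np.float32)),np.percentile(r,[2,98],axis=0).ravel())
        m=np.abs(r[:,0]-np.median(r[:,0]))<.03; print(np.histogram(r[m,1],np.arange(.04,.42,.012)))
    f=box(c,[.46,.04,.008],[.6,.4,.04]); h=np.arange(.04,.42,.012)
    if len(f)>20: print("floor z by y",[(round(y,3),round(float(np.median(f[(f[:,1]>=y)&(f[:,1]<y+.012),2])),3)) for y in h if ((f[:,1]>=y)&(f[:,1]<y+.012)).any()])
    t=box(c,[.6,.0,.08],[.8,.4,.6])
    if len(t): print("tote",np.percentile(t,[2,98],axis=0).ravel())
E
```

```text
scene box 325 ((0.5341729521751404, -0.4288264214992523), (0.08768971264362335, 0.16569603979587555), 68.53661346435547) [ 0.494 -0.414  0.043] [ 0.457 -0.477  0.038  0.596 -0.37   0.05 ]
scene rim 696 ((0.5373169183731079, 0.2134130597114563), (0.19848841428756714, 0.45111870765686035), 6.778284549713135) [0.455 0.024 0.044 0.654 0.428 0.061]
(array([ 0,  0,  0, 10,  4,  5,  2,  5, 11, 11,  5,  3,  3,  3, 14, 13,  5,
        4,  4,  3, 18, 17,  4,  4,  5,  4, 18,  0,  0,  0,  0]), array([0.04 , 0.052, 0.064, 0.076, 0.088, 0.1  , 0.112, 0.124, 0.136,
       0.148, 0.16 , 0.172, 0.184, 0.196, 0.208, 0.22 , 0.232, 0.244,
       0.256, 0.268, 0.28 , 0.292, 0.304, 0.316, 0.328, 0.34 , 0.352,
       0.364, 0.376, 0.388, 0.4  , 0.412]))
floor z by y [(np.float64(0.052), 0.01), (np.float64(0.064), 0.016), (np.float64(0.076), 0.019), (np.float64(0.088), 0.024), (np.float64(0.1), 0.029), (np.float64(0.112), 0.031), (np.float64(0.124), 0.026), (np.float64(0.136), 0.022), (np.float64(0.148), 0.034), (np.float64(0.16), 0.022), (np.float64(0.172), 0.013), (np.float64(0.184), 0.012), (np.float64(0
[... 2670 characters left out ...]
0.388, 0.4  , 0.412]))
floor z by y [(np.float64(0.076), 0.031), (np.float64(0.088), 0.027), (np.float64(0.1), 0.034), (np.float64(0.112), 0.034), (np.float64(0.124), 0.032), (np.float64(0.136), 0.029), (np.float64(0.148), 0.028), (np.float64(0.16), 0.02), (np.float64(0.172), 0.018), (np.float64(0.184), 0.022), (np.float64(0.196), 0.023), (np.float64(0.208), 0.023), (np.float64(0.22), 0.023), (np.float64(0.232), 0.023), (np.float64(0.244), 0.032), (np.float64(0.256), 0.026), (np.float64(0.268), 0.023), (np.float64(0.28), 0.022), (np.float64(0.292), 0.014), (np.float64(0.304), 0.015), (np.float64(0.34), 0.021), (np.float64(0.352), 0.02), (np.float64(0.364), 0.021), (np.float64(0.388), 0.016)]
```

Bin walls show at y≈0.08/0.149/0.22/0.29/0.36, so the empty bin's centre is at y≈0.185, where the floor is also low. The box is near (0.493,-0.416). I'll move high over to it, slightly beyond, for a close look.

```bash
python3 -m inch '[[1,-0.083,-0.109,-0.01,0],[1,-0.083,-0.109,-0.01,0],[1,-0.083,-0.109,-0.01,0],[1,-0.083,-0.109,-0.01,0]]' >/dev/null
python3 -m inch '[[1,-0.083,-0.109,0,0],[1,-0.083,-0.109,0,0],[1,-0.083,-0.109,0,0],[1,-0.083,-0.109,0,0]]'
python3 -m inch '[[1,-0.077,-0.15,0,0],[1,-0.077,-0.15,0,0],[1,-0.077,-0.15,0,0],[1,-0.077,-0.15,0,0],[1,-0.077,-0.15,0,0]]' >/dev/null
python3 -m inch '[[1,-0.077,-0.15,0,0],[1,-0.077,-0.15,0,0],[1,-0.077,-0.15,0,0],[1,-0.077,-0.15,0,0],[1,-0.077,-0.15,0,0]]'>/dev/null
python3 -m inch '[[1,-0.077,-0.15,0,0],[1,-0.077,-0.15,0,0],[1,-0.077,-0.15,0,0],[1,-0.077,-0.15,0,0],[1,-0.077,-0.15,0,0]]'
python3 - <<'E'
from h import *
np.set_printoptions(precision=3,suppress=True)
for n in ("wrist","scene","side"):
    s=ctrl.get_state(); p=ctrl.read_camera(n); p["state"]=s; c=cloud(p)
    if n=="wrist":
        cv2.imwrite("pics/w2.png",p["pixels"][:,:,::-1]); print([(r["at"],round(r["score"],2)) for r in ctrl.tip_of("screw_box_top",p)])
    b=box(c,[.44,-.48,.036],[.545,-.35,.056])
    if len(b)>20: print(n,"box",len(b),cv2.minAreaRect(b[:,:2].astype(np.float32)),b.mean(0),np.percentile(b,[3,97],axis=0).ravel())
    for y0,y1 in ((.0,.149),(.149,.22),(.22,.29),(.29,.40)):
        r=box(c,[.44,y0,.046],[.6,y1,.06]); 
        if len(r): print(n,y0,len(r),np.percentile(r[:,0],[0,3,50,97,100]))
E
```

```text
time: 3.05
eef_pos: [0.4711, 0.1007, 0.2715]
tcp_rot: [0.155, 0.988, -0.001, 0.001]
contact_force: [-0.9, -0.4, 0.1]
opening: 0.003
finger_force: 0.0
time: 4.3
eef_pos: [0.5536, -0.3996, 0.2693]
tcp_rot: [0.156, 0.988, -0.001, -0.0]
contact_force: [-1.5, -0.2, -0.4]
opening: 0.002
finger_force: 0.0
[([290.4, 120.4], 0.8), ([149.5, 166.8], 0.77)]
wrist box 4780 ((0.4892772138118744, -0.41334182024002075), (0.08687763661146164, 0.059052471071481705), 76.17900848388672) [ 0.489 -0.414  0.044] [ 0.459 -0.454  0.041  0.519 -0.373  0.046]
scene box 341 ((0.48909151554107666, -0.41024884581565857), (0.08671125024557114, 0.06349817663431168), 76.70507049560547) [ 0.488 -0.411  0.042] [ 0.456 -0.451  0.037  0.519 -0.371  0.05 ]
scene 0.0 1 [0.558 0.558 0.558 0.558 0.558]
scene 0.149 30 [0.528 0.533 0.56  0.565 0.567]
scene 0.22 21 [0.533 0.533 0.566 0.572 0.573]
side box 340 ((0.49225643277168274, -0.41412419080734253), (0.09118567407131195, 0.0583031103014946), 74.85063171386719) [ 0.491 -0.418  0.045] [ 0.461 -0.456  0.038  0.521 -0.374  0.052]
side 0.0 99 [0.459 0.461 0.516 0.559 0.562]
side 0.149 84 [0.467 0.469 0.511 0.568 0.57 ]
side 0.22 42 [0.474 0.477 0.498 0.551 0.557]
side 0.29 27 [0.484 0.485 0.496 0.517 0.52 ]
```

View pics/w2.png

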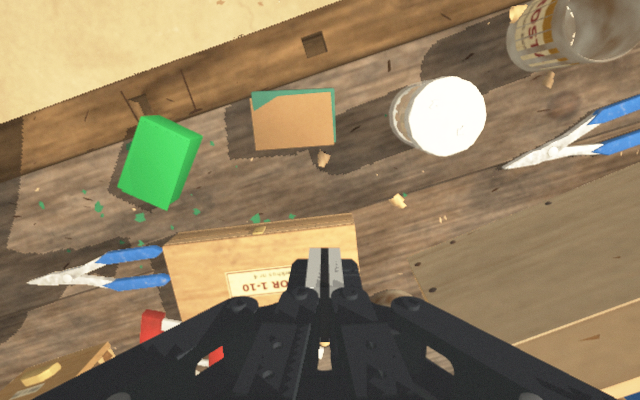

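The wrist view shows the plain card box at (292,120), clear of the green one at (155,165), with the jar at (437,115) and the tin at the top right. The box centre is at (0.490,-0.413) and measures 59×87 mm, which matches. I'll move over it, go down to z=0.076 and dwell.

```bash
python3 -m inch '[[1,0.056,-0.032,0,0],[1,0.056,-0.032,0,0],[1,0.056,-0.032,0.02,0],[1,0.056,-0.032,0.06,0],[1,0.056,-0.032,0.1,0]]'
python3 -m inch '[[1,0,0,0.035,0],[1,0,0,0.065,0],[1,0,0,0.085,0],[1,0,0,0.092,0],[1,0,0,0.092,0]]'
```

```text
time: 4.92
eef_pos: [0.4915, -0.4074, 0.1741]
tcp_rot: [0.153, 0.988, -0.002, 0.003]
contact_force: [0.8, 1.2, 0.3]
opening: -0.002
finger_force: 0.0
time: 5.33
eef_pos: [0.4897, -0.4054, 0.0775]
tcp_rot: [0.153, 0.988, 0.001, -0.002]
contact_force: [-0.3, 0.4, 0.5]
opening: 0.001
finger_force: 0.0
```

```bash
python3 -m inch '[[1,-0.002,-0.007,0.001,0],[1,-0.002,-0.007,0.001,0],[1,-0.002,-0.007,0.001,0],[1,-0.002,-0.007,0.001,0],[1,-0.002,-0.007,0.001,0]]'
for i in 1 2 3 4 5; do python3 -m inch '[[1,0,0,0,0],[1,0,0,0,0],[1,0,0,0,0],[1,0,0,0,0],[1,0,0,0,0]]' | head -2; done
python3 - <<'E'
from h import *
p=ctrl.read_camera("side"); cv2.imwrite("pics/s2.png",cv2.resize(p["pixels"][200:340,240:440,::-1],None,fx=3,fy=3))
c=cloud(p)
print(ctrl.get_state()["qpos"])
for n in ("side","scene"):
    p=ctrl.read_camera(n); c=cloud(p)
    for y in (.185,.15,.22):
        r=box(c,[.44,y-.03,.046],[.6,y+.03,.06]); print(n,y,len(r),np.round(np.percentile(r[:,0],[2,98]),3))
    r=box(c,[.44,.0,.044],[.6,.42,.062]); print(cv2.minAreaRect(r[:,:2].astype(np.float32)))
E
```

```text
time: 5.75
eef_pos: [0.4903, -0.4161, 0.0797]
tcp_rot: [0.154, 0.988, -0.001, 0.001]
contact_force: [-0.2, 0.5, -0.2]
opening: -0.001
finger_force: 0.0
time: 6.17
eef_pos: [0.4898, -0.4155, 0.0782]
time: 6.58
eef_pos: [0.4898, -0.4155, 0.0783]
time: 7.0
eef_pos: [0.4899, -0.4156, 0.0784]
time: 7.42
eef_pos: [0.4898, -0.4155, 0.0783]
time: 7.83
eef_pos: [0.4899, -0.4155, 0.0783]
[-8.61247129e-01  3.75514526e-01  1.76208674e+00 -2.40301742e-05
  1.00395441e+00 -2.12320896e+00]
side 0.185 29 [0.519 0.57 ]
side 0.15 7 [0.558 0.567]
side 0.22 56 [0.511 0.575]
((0.5327937602996826, 0.25221896171569824), (0.22768862545490265, 0.0978810265660286), 86.72288513183594)Traceback (most recent call last):
  File "<stdin>", line 8, in <module>
    return _quantile_unchecked(
        a, q, axis, out, overwrite_input, method, keepdims, weights)
    return _ureduce(a,
                    func=_quantile_ureduce_func,
    ...<5 lines>...
                    overwrite_input=overwrite_input,
                    method=method)
    r = func(a, **kwargs)
    result = _quantile(arr,
                       quantiles=q,
    ...<2 lines>...
                       out=out,
                       weights=wgt)
    slices_having_nans = np.isnan(arr[-1, ...])
                                  ~~~^^^^^^^^^
IndexError: index -1 is out of bounds for axis 0 with size 0
```

View pics/s2.png

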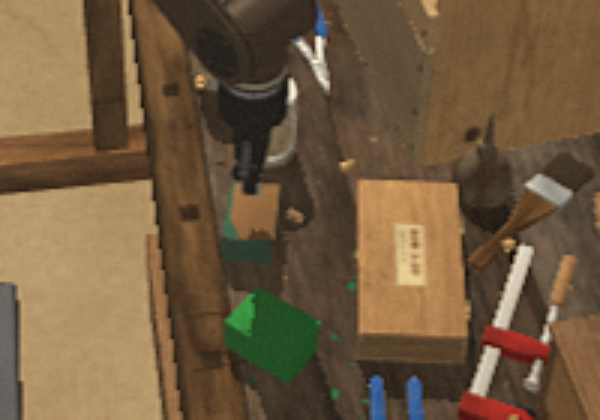

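The fingertips are over the card box, about 32 mm up. I'll dwell a little longer, rise, and go back high to the rack.

```bash
python3 -m inch '[[1,0,0,0,0],[1,0,0,0,0],[1,0,0,0,0],[1,0,0,0,0],[1,0,0,0,0]]' | head -2
python3 -m inch '[[1,0,0,-0.03,0],[1,0,0,-0.07,0],[1,0,0,-0.11,0],[1,0,0,-0.15,0],[1,0,0,-0.19,0]]' | head -2
python3 -m inch '[[1,0.053,0.174,-0.005,0],[1,0.053,0.174,-0.005,0],[1,0.053,0.174,-0.005,0],[1,0.053,0.174,-0.005,0],[1,0.053,0.174,-0.005,0]]' | head -2
python3 -m inch '[[1,0.053,0.174,0,0],[1,0.053,0.174,0,0],[1,0.053,0.174,0,0],[1,0.053,0.174,0,0],[1,0.053,0.174,0,0]]' | head -2
python3 -m inch '[[1,0.053,0.174,0,0],[1,0.053,0.174,0,0],[1,0.053,0.174,0,0],[1,0.053,0.174,0,0],[1,0.053,0.174,0,0]]'
python3 -m inch '[[1,0,0,0,0],[1,0,0,0,0]]'|head -2
python3 - <<'E'
from h import *
np.set_printoptions(precision=3,suppress=True)
for n in ("wrist","side"):
    s=ctrl.get_state(); p=ctrl.read_camera(n); p["state"]=s; c=cloud(p)
    if n=="wrist": cv2.imwrite("pics/w3.png",p["pixels"][:,:,::-1])
    r=box(c,[.44,.05,.046],[.6,.40,.058])
    for x in np.arange(.46,.58,.01):
        y=r[np.abs(r[:,0]-x)<.005,1]; print(n,round(x,2),np.histogram(y,np.arange(.06,.40,.01))[0])
    print([(np.round(a["at"]),a["score"]) for a in ctrl.tip_of("bin_empty_rim",p)])
E
```

```text
time: 8.4
eef_pos: [0.4899, -0.4155, 0.0783]
time: 8.82
eef_pos: [0.4896, -0.4153, 0.2702]
time: 9.23
eef_pos: [0.492, -0.2293, 0.2737]
time: 9.65
eef_pos: [0.4942, -0.0479, 0.2735]
time: 10.07
eef_pos: [0.4966, 0.1341, 0.2736]
tcp_rot: [0.152, 0.988, 0.001, 0.0]
contact_force: [-0.8, 0.3, -0.5]
opening: 0.002
finger_force: 0.0
time: 10.23
eef_pos: [0.497, 0.1305, 0.2733]
wrist 0.46 [ 0  0 35 33 43 55 52 54 40  9 25 24 15  3  0  0  0  0  0  0  0  0  0  0
  0  0  0  0  0  0  0  0  0]
wrist 0.47 [ 0  0 37  0  0  0  0  0 24 36 17 33 41 53 55 48 20 39 40 31 17  3  0  0
  0  0  0  0  0  0  0  0  0]
wrist 0.48 [ 0  0 35  0  0  0  0  0 28 30  0  0  0  0  0 25 52 14 15 28 38 57 49 31
 53 58 45 34 22 10  0  0  0]
wrist 0.49 [ 0  0 36  0  0  0  0  0 26 28  0  0  0  0  0 36 46  0  0  0  0  0 10 78
 24  1 15 27 38 44 48  0  0]
wrist 0.5 [ 0  0 34  0  0  0  0  0 27 26  0  0  0  0  0 38 39  0  0  0  0  0 38 63
  8  0  0  0  0  0 69  0  0]
wrist 0.51 [ 0  5 28  0  0  0  0  0 27 29  0  0  0  0  0 41 39  0  0  0  0  0 46 58
  0  0  0  0  0 18 51  0  0]
wrist 0.52 [ 0 15 19  0  0  0  0  0 23 27  0  0 
[... 924 characters left out ...]
 0 0 0 0 0 2 5 0 1 0 0 0 3 4 2 1 0 2 1 1 0 0 0]
side 0.5 [0 2 2 0 0 0 0 0 4 1 0 0 0 0 0 2 4 1 0 0 0 0 3 1 0 0 0 0 0 2 2 0 0]
side 0.51 [0 2 0 0 0 0 0 2 2 2 0 0 0 0 1 3 2 1 0 0 0 0 1 4 0 0 0 0 0 2 3 0 0]
side 0.52 [0 2 2 0 0 0 0 3 5 2 0 0 0 0 0 4 2 0 0 0 0 0 5 1 0 0 0 0 0 2 4 0 0]
side 0.53 [1 4 0 0 0 0 0 1 4 1 0 0 0 0 0 3 2 0 0 0 0 0 2 2 0 0 0 0 1 0 1 0 0]
side 0.54 [0 2 1 0 0 0 0 3 3 2 0 0 0 0 3 4 1 0 0 0 0 3 2 2 0 0 0 0 0 3 2 0 0]
side 0.55 [0 2 1 0 0 0 0 3 2 1 0 0 0 0 4 1 3 0 0 0 0 2 6 1 0 0 0 0 0 4 0 0 0]
side 0.56 [0 1 1 1 0 0 0 5 1 1 0 0 0 0 3 1 2 0 0 0 0 4 1 1 0 0 0 0 0 5 0 0 0]
side 0.57 [0 0 0 0 0 0 0 0 0 0 0 1 1 1 1 3 0 0 0 0 0 1 3 2 0 0 0 0 1 3 1 0 0]
[(array([312., 162.]), 0.68)]
```

View pics/w3.png

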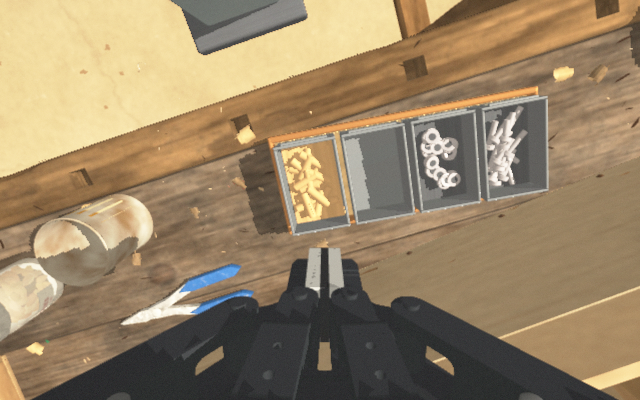

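The wrist view shows dowels at (315,185), the empty bin at (380,172) with a bare floor, nuts at (440,160) and bolts at (505,150). The empty bin's centre is (0.515,0.185). I'll go across at height, then straight down to z≈0.083.

```bash
python3 -m inch '[[1,0,0.03,0,0],[1,0,0.057,0,0],[1,0,0.057,0,0],[1,0,0.057,0,0]]'
python3 -m inch '[[1,0,0,0.03,0],[1,0,0,0.07,0],[1,0,0,0.105,0],[1,0,0,0.13,0],[1,0,0,0.14,0]]'
python3 -m inch '[[1,0,0,0,0],[1,0,0,0,0]]'|head -2
```

```text
time: 10.77
eef_pos: [0.5147, 0.1839, 0.2732]
tcp_rot: [0.154, 0.988, -0.0, -0.0]
contact_force: [0.6, -0.5, -0.9]
opening: -0.004
finger_force: 0.0
time: 11.18
eef_pos: [0.5113, 0.1823, 0.1285]
tcp_rot: [0.155, 0.988, -0.001, -0.004]
contact_force: [-0.3, 0.4, -0.7]
opening: -0.002
finger_force: 0.0
time: 11.35
eef_pos: [0.515, 0.1836, 0.1342]
```

```bash
python3 -m inch '[[1,0,0.001,0.02,0],[1,0,0.001,0.035,0],[1,0,0.001,0.045,0],[1,0,0.001,0.051,0],[1,0,0.001,0.051,0]]'
for i in 1 2 3 4 5 6 7; do python3 -m inch '[[1,0,0,0,0],[1,0,0,0,0],[1,0,0,0,0],[1,0,0,0,0],[1,0,0,0,0]]' | head -2; done
python3 - <<'E'
from h import *
p=ctrl.read_camera("side"); a=p["pixels"][110:250,240:440,::-1]
cv2.imwrite("pics/s4.png",cv2.resize(a,None,fx=3,fy=3)); s=ctrl.get_state(); print(s["dq"],s["contact_force"])
E
```

```text
time: 11.77
eef_pos: [0.5148, 0.1852, 0.0825]
tcp_rot: [0.154, 0.988, -0.0, 0.0]
contact_force: [0.4, -0.4, 0.4]
opening: 0.002
finger_force: 0.0
time: 12.18
eef_pos: [0.515, 0.1854, 0.0829]
time: 12.6
eef_pos: [0.5146, 0.1853, 0.0823]
time: 13.02
eef_pos: [0.5146, 0.1853, 0.0823]
time: 13.43
eef_pos: [0.5146, 0.1853, 0.0823]
time: 13.85
eef_pos: [0.5146, 0.1854, 0.0823]
time: 14.27
eef_pos: [0.5146, 0.1854, 0.0823]
time: 14.68
eef_pos: [0.5146, 0.1854, 0.0823]
[ 0.00057214  0.00023896  0.00133572 -0.00078792 -0.00030251  0.00051918] [-0.19052079 -0.52008648  0.19683414]
```

View pics/s4.png

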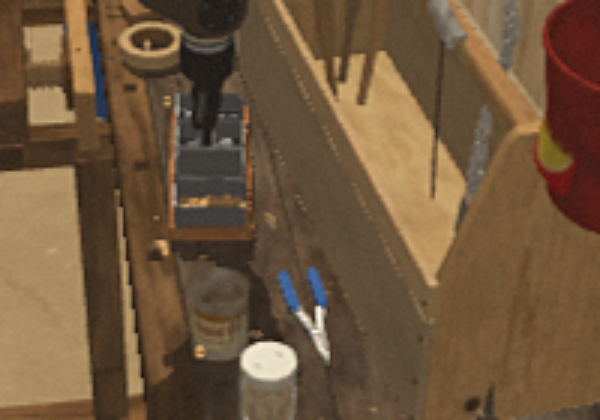

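The side view shows the fingertips at about (208,140), held above the empty bin next to the dowels bin at (210,205), touching nothing. I'm handing in.

```bash
python3 -c "from plant import ctrl; print(ctrl.sign_off())"
```

```text
the job is handed in; nothing more can be done
None
```

The arm pointed at the middle of the card box of screws from about 3 cm up for over 2 s, then at the middle of the empty bin for over 2 s, with no contact along the way; the job is handed in at about 15 s with the fingertips still held over that bin.

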